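# Lift a wet-glazed tile on a palette knife and hold it out for wiping

## Task

The blue tile with the white daisy, drying on the laths, is still wet: slide the palette knife in under it between its two laths, lift it centred on the blade, and hold it out to me level over the middle of the drip tray, about 20 cm above the table, handle towards you and the knife square to the tray, so that I can wipe the drips off its overhanging edges. Keep the tile level all the way, do not touch either tile with the fingers, and leave the green tile, the glaze bottle, the brush pot and the bowl as they are. Finish still holding the knife with the tile on it: do not put it down.

Things in the scene. Friction and masses are not known exactly. Their poses are not given: they have to be found in the camera images.
- tile_blue: Loose wet-glazed ceramic tile, 80 x 80 x 8 mm, about 0.1 kg: blue top with a white daisy, yellow centre. Origin at the centre of its underside, z up through the glazed face. It lies across the two laths of either bay of the drying board (edges within 6 degrees of the board's, centre within 5 mm of the bay's), underside 32 mm above the table.
- tile_green: The other wet tile, same size and origin, sage green top with white stripes, on the other bay of the board. Leave it alone.
- drying_board: Fixed plywood board, 130 (x) x 220 (y) x 12 mm, origin at the centre of its underside, on the robot's left or right. x points away from the robot (within 12 degrees of world x). Four wooden laths run along x, 120 mm long, 10 mm wide, 20 mm high above the plywood (tops 32 mm above the table), two per bay; bays are centred 52.5 mm either side of the origin along y.
- bay_left (a point): Centre of the board's +y bay at lath-top height (32 mm above the table), axes as the board's. Its laths are centred 32 mm either side along y, leaving under the tile a free channel along x, 54 mm wide and 20 mm high, open at both ends; its -x end faces the robot.
- bay_right (a point): The same for the board's -y bay.
- knife: Loose cranked palette knife, 0.11 kg, blade flat on the table, handle in the tool rest towards the robot. Origin: underside of the steel blade at its middle; x to the rounded tip (within 14 degrees of world x at the start), z up. Blade 36 mm wide, 2.5 mm thick, from x = -47 to +48 mm; a round 8 mm neck rises from x = -43 mm to handle height at x = -60 mm.
- knife_handle (a point): Place to grip the wooden handle: 100 mm behind the knife's origin, 45 mm above the blade's underside (and the table); axes as the knife's. The handle is parallel to the blade, 20 mm wide (y), 22 mm high (z), from x = -80 to -185 mm in the knife's frame. A grip of 20 N or more keeps the blade from drooping.
- tool_rest: Fixed white ceramic tool rest under the handle, 60 to 70 mm behind the place to grip: 16 (x) x 62 (y) mm, 34 mm high, with two 13 mm prongs 49 mm apart (centres) rising to 46 mm, the handle lying loosely between them. Origin at the centre of its underside.
- drip_tray: Fixed white shallow drip tray with a wire grid, 190 (x) x 210 (y) x 28 mm high, on the other side of the robot from the drying board. Origin at the centre of its underside on the table; x points roughly away from the robot (within 12 degrees of world x).
- tray_middle (a point): Middle of the tray at the grid's top, 22 mm above the table, axes as the tray's.
- glaze_bottle: Loose small orange glaze bottle with a green nozzle, 42 mm diameter, 116 mm high, origin at the centre of its underside. Leave it alone.
- brush_pot: Loose white pot with blue lines, full of brushes, 82 mm diameter at the rim and 98 mm high, brushes to about 180 mm, origin at the centre of its underside. Leave it alone.
- dotted_bowl: Loose small white bowl with blue dots, 100 mm diameter, 52 mm high, origin at the centre of its underside, at one side of the work. Leave it alone.
Not all that is in view belongs to the job. Of the things that look like the knife, the middle-sized one is meant. What is shaped like the tool_rest but red is not meant.

How it is judged:
On the way, in this order (a step that is already met when the one before it is completed fails the run):
1. the knife is in the gripper, off its rest (contact force between the fingers and knife above 1 N and contact force between knife and tool_rest below 0.05 N and distance of knife_handle from where it was at the start of the episode above 0.02 m), for 0.2 s.
2. the blue tile is lifted clear of the laths, carried by the knife alone (contact force between knife and tile_blue above 0.3 N and contact force between tile_blue and drying_board below 0.05 N and z of tile_blue in the frame of drying_board above 0.05 m), for 0.2 s.
At the end, for the whole second after the job is handed in: Gripper holds knife; blue tile at rest on the blade alone: within 20 mm of its middle and 30 mm of the tray's middle, underside 170-230 mm above the table, tile and knife level within 7 deg, knife within 10 deg of the tray's x axis, handle on the robot's side; green tile not shifted over 8 mm (contact force between the fingers and knife above 1 N and contact force between knife and tile_blue above 0.3 N and contact force between tile_blue and the fingers below 0.05 N and contact force between tile_blue and the arm below 0.05 N and contact force between tile_blue and drying_board below 0.05 N and contact force between each of tile_blue, knife and drip_tray below 0.05 N and height (world z) of tile_blue between 0.17 and 0.23 m and horizontal distance between tile_blue and tray_middle below 0.03 m and angle between each of tile_blue, knife's own z axis and vertical below 0.12 rad and distance between tile_blue and knife below 0.02 m and angle between the x axis of knife and the x axis of drip_tray, either way round below 0.17 rad and x of knife_handle in the frame of drip_tray below -0.03 m and linear speed of tile_blue below 0.02 m/s and angular speed of tile_blue below 0.15 rad/s and distance of tile_green from where it was at the start of the episode below 0.008 m); the arm keeps its last pose, push and grip.
It fails at once if the fingers or the arm touch a wet tile (contact force between any of the arm, the fingers and tile_blue above 0.2 N or contact force between any of the arm, the fingers and tile_green above 0.2 N).
It fails at once if the blue tile tips more than 17 degrees (angle between tile_blue's own z axis and vertical above 0.3 rad).
It fails at once if the green tile is shifted by more than 8 mm (distance of tile_green from where it was at the start of the episode above 0.008 m).
It fails at once if the bottle, the brush pot or the bowl is moved by more than 15 mm (distance of any of glaze_bottle, brush_pot, dotted_bowl from where it was at the start of the episode above 0.015 m).
It also fails if it takes over 58 s, if anything falls off the work surface, if the arm or the gripper's body presses on something with over 40 N, if the wrist force passes 120 N, or if a joint passes its speed limit or range.

## Robot

A 7-joint arm with a two-finger parallel gripper is mounted at the origin on the work surface. World frame = base frame: x ahead of the robot, y to its left, z up, the work surface at z = 0. Lengths are in m, angles in rad, forces in N, time in s.
With the tool pointing down it reaches from about 0.425 to 0.95 m from the base axis. Payload 4.7 kg.
Tool frame: the origin (TCP) lies on the centre line of the jaws, within the pads' length; the fingertips stand robot.nose_length ahead of it and the grasp point (between the pads) lies 8 mm behind it (robot.nose_length is the distance from the TCP to the fingertips, in m); z points along the fingers, y is the line along which they close (so a half turn about z gives the same grasp; the last joint's range is limited). The gripper opens to 85 mm and grips with 20 to 120 N. Pads are 22 mm wide; open, the fingers measure 114 mm over their backs; the gripper's body (76 mm by 85 mm) begins 54 mm behind the grasp point. The pads swing forward as they close: fully open they stand 13 mm farther back than shut.
Start: joints at [1.08, 0.469, -0.049, 1.532, 0.024, 1.141, -0.082], TCP at [0.301, -0.604, 0.242] pointing down, gripper open.
Joint ranges: [-2.59, 2.59], [-0.33, 1.99], [-1.39, 1.29], [0.1, 2.45], [-1.04, 4.18], [0.21, 1.99], [-2.66, 2.66]. Speed limits (rad/s): [2.57, 2.57, 3.14, 3.14, 3.14, 3.14, 3.14].

## Interface

Orientations are given as [roll, pitch, yaw] about the fixed x, y, z axes, in that order (R = Rz(yaw) Ry(pitch) Rx(roll)).
In Python, from plant import robot gives the robot as it stands. Calls block until the motion is done:
- robot.goto(position, orientation): joint-space move of the TCP to a pose.
- robot.move_straight(position, vel=0.15, attitude=None, contact_N=None): straight line of the TCP; attitude=None keeps the orientation; vel is the mean speed in m/s. With contact_N (N) it stops when the force on the tool has changed by that much, and returns True; else False.
- robot.move_joints(angles): joint-space move.
- robot.grip(opening, strength=None): opening from 0.0 (shut) to 1.0 (fully open); strength is the grip in N (None keeps the last); returns when the fingers have stopped.
- robot.sleep(seconds).
- robot.inverse_kinematics(position, orientation): joint angles nearest the present ones, or None.
- robot.sense(): the state.
- robot.grab_frame(name): name is "scene" or "top" or "wrist"; returns a dict with "image" (384x512x3 uint8, red, green, blue), "range_z" (384x512 float32, m along the optical axis (not along the pixel's ray), 0 where there is no reading), "fx", "fy", "cx", "cy" (pixels), "dist_coeffs" ([k1, k2, p1, p2, k3] as OpenCV has them; the pictures are not rectified), "R" (3x3) and "t" (3): a world point X has camera coordinates R X + t. Camera axes: x right, y down, z forward; pixel columns grow to the right and rows downward; lengths in m; the calibration is good to about 2 mm. A picture is of the moment at which its call begins.
A pose or a line that the arm cannot do raises robot.IKError and nothing moves.
- robot.close_job(): hands the job in; it is judged then, once.
The state is a dict: "t": time; "joint_pos": joint angles; "joint_velocities": joint speeds; "effort": joint torques, N m; "tcp_pos": TCP position; "tcp_rot": TCP orientation; "wrist_force": force on the tool from outside, world axes, zero at the start; "torque": the same for the moment, N m; "opening": opening from 0.0 (shut) to 1.0 (fully open); "gripper_force": force on a finger pad.
Only numpy, scipy, OpenCV 4.12 (cv2) and the standard library are available. Lean on these libraries where they do the work, as an engineer would, in place of code of your own. Each camera call takes 0.05 s, during which the arm holds its last target. There are 200 camera calls.

## Working session

There is one attempt and no reset: what is moved stays moved. The work goes in short steps, each a Python script; the robot and the scene stay as the last script left them, time stands still between calls to the robot, and variables do not carry over. Pictures are saved under pics/ and viewed, at most 10 in all, crops included, and the job is handed in when it is done.

```bash
ls; mkdir -p pics; python3 - <<'E'
from plant import robot
import cv2,numpy as np
for n in("scene","top"):
    f=robot.grab_frame(n); cv2.imwrite(f"pics/{n}0.png",cv2.resize(f["image"][:,:,::-1],(800,600),interpolation=cv2.INTER_CUBIC)); np.savez(f"{n}0.npz",**f)
    print(n,f["fx"],f["dist_coeffs"],f["R"],f["t"])
print(robot.nose_length,robot.sense())
E
```

```text
pics
scene 489.8477966030896 [0.04524535 0.         0.         0.         0.        ] [[ 0.21382622  0.97683057  0.00896566]
 [ 0.76532262 -0.16180969 -0.62297585]
 [-0.60709113  0.1400702  -0.78218968]] [-0.21515732 -0.37291073  1.67967737]
top 374.15376761102954 [-0.05786817  0.          0.          0.          0.        ] [[-0.02056992 -0.99978109  0.00382836]
 [-0.99853905  0.02035269 -0.05005522]
 [ 0.04996634 -0.0048524  -0.99873911]] [0.08738984 0.53783743 1.18042279]
0.011 {'t': 0.1, 'joint_pos': array([ 1.08011242,  0.46940346, -0.04855587,  1.53353091,  0.02412122,
        1.14097446, -0.08230211]), 'joint_velocities': array([-0.00059351, -0.00121745,  0.00145457, -0.00422491,  0.00206452,
       -0.00083166,  0.00069008]), 'effort': array([ 6.98682325e-04, -5.11514103e+01, -4.72316716e-02, -2.38391340e+01,
        1.07361135e-02,  4.33232679e-03, -2.82379398e-05]), 'tcp_pos': array([ 0.3005201 , -0.60387993,  0.24135588]), 'tcp_rot': array([-3.13986499e+00,  9.41195151e-05,  4.61783931e-01]), 'wrist_force': array([-0.01596233, -0.07716133,  0.40472769]), 'torque': array([ 0.04056433, -0.01139391, -0.00873445]), 'gripper_force': 0.0, 'opening': 0.9982379237550758}
```

View pics/scene0.png

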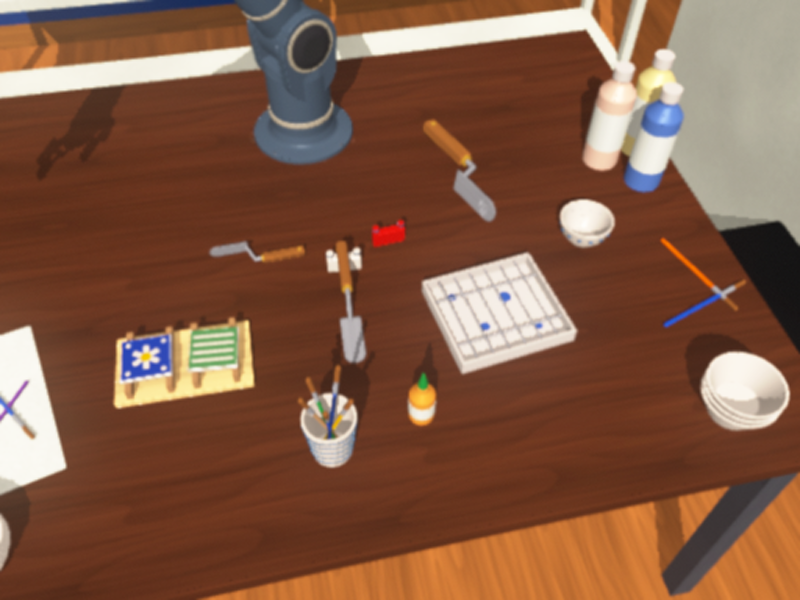

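View pics/top0.png

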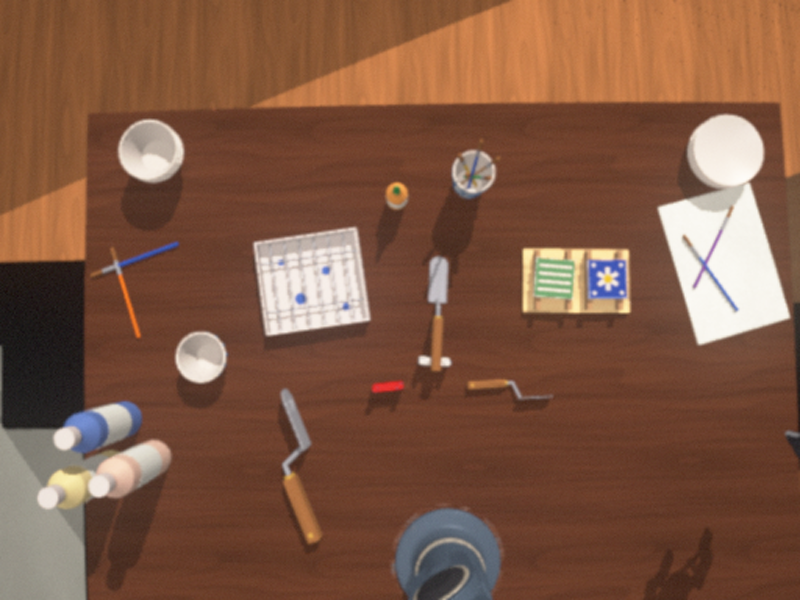

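The top view shows three knife-like things: a big one at (300,465), the middle-sized one at (437,310) with its handle in the white rest (434,361), and a small one at (510,390). The middle-sized one in the white rest is the one meant. The red rest (388,387) is a decoy. The blue daisy tile is at (607,280), which is the -y bay, and the green tile at (554,278). The tray is at (311,281), on the +y side.

```bash
cat > h.py <<'E'
import numpy as np,cv2
def K(f): return np.array([[f["fx"],0,f["cx"]],[0,f["fy"],f["cy"]],[0,0,1.]])
def onplane(f,uv,z):
    n=cv2.undistortPoints(np.asarray(uv,float).reshape(-1,1,2),K(f),np.asarray(f["dist_coeffs"],float))[:,0]
    R=np.asarray(f["R"]);C=-R.T@np.asarray(f["t"]); d=np.c_[n,np.ones(len(n))]@R
    return C+d*((z-C[2])/d[:,2])[:,None]
def cloud(f):
    v,u=np.mgrid[:384,:512]; uv=np.c_[u.ravel(),v.ravel()].astype(float)
    n=cv2.undistortPoints(uv.reshape(-1,1,2),K(f),np.asarray(f["dist_coeffs"],float))[:,0]
    P=np.c_[n,np.ones(len(n))]*np.asarray(f["range_z"]).reshape(-1,1)
    return ((P-np.asarray(f["t"]))@np.asarray(f["R"])).reshape(384,512,3)
def rect(f,m,z):
    "min-area rectangle of a mask on plane z: centre, size, angle to world x in [-45,45)"
    c=max(cv2.findContours(m.astype(np.uint8),cv2.RETR_EXTERNAL,cv2.CHAIN_APPROX_NONE)[0],key=cv2.contourArea)[:,0]
    P=onplane(f,c,z)[:,:2]; (x,y),s,a=cv2.minAreaRect((P*1000).astype(np.float32))
    return np.round([x,y,*s,(a+45)%90-45],1)
E
python3 - <<'E'
from h import *
f=dict(np.load("top0.npz")); im=f["image"]; hsv=cv2.cvtColor(im,cv2.COLOR_RGB2HSV); P=cloud(f)
def roi(m,u0,u1,v0,v1):
    o=np.zeros_like(m); s=np.s_[int(v0*.64):int(v1*.64),int(u0*.64):int(u1*.64)]; o[s]=m[s]; return o
H,S,V=[hsv[...,i].astype(int) for i in range(3)]
cl=lambda m:cv2.morphologyEx(m.astype(np.uint8),cv2.MORPH_CLOSE,np.ones((5,5)))
blue=cl(roi((H>100)&(H<130)&(S>120),580,640,245,315)); green=cl(roi((H>40)&(H<90)&(S>40),525,580,245,315))
board=cl(roi((H<35)&(V>150)&(S<180),515,638,240,320)|blue|green)
tray=cl(roi((S<80)&(V>110),245,378,222,340))
blade=roi((S<70)&(V>90),420,455,250,305)
hand=roi((H<22)&(S>100)&(V>110),425,450,312,374)
rest=roi((S<60)&(V>140),412,458,350,372)
for n,m,z in(("blue",blue,.04),("green",green,.04),("board",board,.012),("tray",tray,.028),("blade",blade,.0025),("hand",hand,.056),("rest",rest,.046)):
    print(n,rect(f,m,z),"z med",np.round(np.median(P[m>0][:,2]),4),m.sum())
b=onplane(f,np.argwhere(blade)[:,::-1],.0025)[:,:2];h=onplane(f,np.argwhere(hand)[:,::-1],.052)[:,:2]
print("blade/hand centroid",b.mean(0),h.mean(0),b[:,0].max(),h[:,0].min(),h[:,0].max())
for n,z,m in(("bottle",.116,roi((H<20)&(S>150)&(V>170),380,415,175,215)),):print(n,rect(f,m,.09))
c=im[int(235*.64):int(405*.64),int(405*.64):int(645*.64)]
cv2.imwrite("pics/crop.png",cv2.resize(c[:,:,::-1],None,fx=5,fy=5,interpolation=cv2.INTER_CUBIC))
E
```

```text
blue [ 566.5 -332.4   67.3   70.3   -2.1] z med 0.0402 280
green [ 570.1 -223.4   75.2   76.2   -5.5] z med 0.0404 566
board [ 566.4 -277.4  224.7  135.2   -1.8] z med 0.0283 2810
tray [573.7 265.5 197.1 218.4   7.2] z med 0.0054 4270
blade [573.    7.7  38.8  97.1  -1.4] z med 0.0025 372
hand [448.7   8.9  35.9 117.3  -4. ] z med 0.0543 305
rest [410.6  40.4  21.6  15.4  -1.2] z med 0.0348 80
blade/hand centroid [0.57220254 0.00765074] [0.447825   0.01376206] 0.6215796617096452 0.3869353772008661 0.5076227149591668
bottle [737.2  89.   39.2  36.7  -1.1]
```

View pics/crop.png

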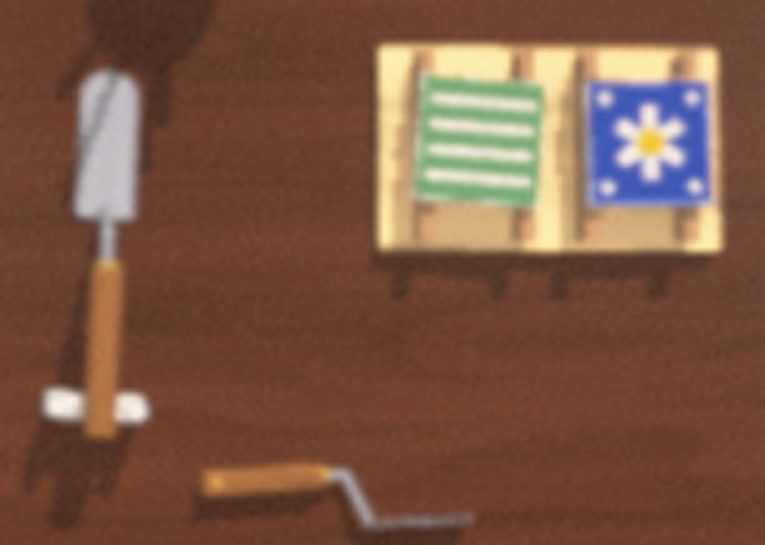

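The crop confirms it: the middle-sized knife (blade (107,150), handle (103,350)) lies in the white rest, and the daisy tile is in the right-hand bay. Next I move above the handle and measure the knife from close up.

```bash
python3 - <<'E'
from h import *
from plant import robot
robot.goto([.473,.0125,.25],[np.pi,0,-.045])
f=robot.grab_frame("wrist"); np.savez("w1.npz",**f); im=f["image"]
cv2.imwrite("pics/w1.png",im[:,:,::-1]); print(-np.asarray(f["R"]).T@f["t"],robot.sense()["t"])
P=cloud(f);np.save("P1.npy",P)
x,y,z=P[...,0],P[...,1],P[...,2]
r=f["range_z"]>0
m=r&(abs(y)<.05)&(z>.038)&(z<.075)&(x>.37)&(x<.53)
b=r&(abs(y)<.05)&(x>.525)&(x<.64)&(im.astype(int).max(2)-im.astype(int).min(2)<45)&(im.max(2)>90)
for n,q in(("hand",m),("blade",b)):
    if q.sum()<20: print(n,q.sum());continue
    p=P[q]; print(n,q.sum(),p.mean(0),p.min(0),p.max(0),"fit y=ax+b",np.polyfit(p[:,0],p[:,1],1))
    print(np.percentile(p[:,2],[5,50,95]))
E
```

```text
[0.55391513 0.00816019 0.38101565] 2.4333
hand 2351 [0.45021241 0.01601063 0.05312187] [ 0.39352318 -0.01015802  0.03801777] [0.52170158 0.04991285 0.05768482] fit y=ax+b [-0.06219573  0.04401192]
[0.0442531  0.05497161 0.05661871]
blade 3356 [0.57495339 0.00761539 0.00207095] [ 0.52514354 -0.01306943 -0.0023537 ] [0.6244057  0.02934726 0.02943107] fit y=ax+b [-0.0544846  0.0389415]
[-0.00036955  0.00182408  0.00344688]
```

View pics/w1.png

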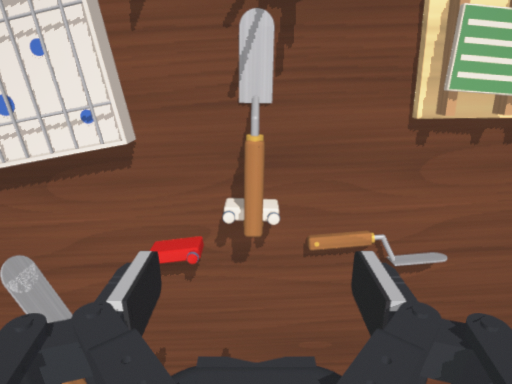

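The wrist view shows the knife clearly: blade tip (256,9), blade heel corners (239,102) and (272,102), handle from (255,136) to (253,236), with the rest below it. I'll work out the knife pose from these pixels and grip the handle.

```bash
python3 - <<'E'
from h import *
from plant import robot
f=dict(np.load("w1.npz"))
B=onplane(f,[[256.5,9.5],[239.5,102.5],[272.5,102.5]],.0025)[:,:2]; Hh=onplane(f,[[254.8,136],[253.2,236]],.053)[:,:2]
print(B,Hh)
heel=(B[1]+B[2])/2; hb=Hh[1]; tip=B[0]
yaw=np.arctan2(*(tip-hb)[::-1]); d=np.array([np.cos(yaw),np.sin(yaw)])
o=np.mean([tip-.048*d,heel+.047*d],0); o2=Hh.mean(0)+.1325*d
print("yaw",yaw,"width",np.linalg.norm(B[1]-B[2]),"origin",o,"from handle",o2)
# lateral: line handle-blade; along: average
o=(o+o2)/2; g=o-.1*d; print("grip",g)
np.savez("knife.npz",o=o,yaw=yaw,g=g)
if np.linalg.norm(o-o2)<.012:
    robot.goto([*g,.12],[np.pi,0,yaw])
    hit=robot.move_straight([*g,.037],vel=.08,contact_N=8)
    print("hit",hit,robot.sense()["tcp_pos"])
    if not hit:
        robot.grip(0,70); s=robot.sense(); print(s["opening"],s["gripper_force"],s["wrist_force"],s["t"],s["tcp_pos"])
E
```

```text
[[ 0.62134084  0.00462109]
 [ 0.52919595  0.02753678]
 [ 0.52751991 -0.00866991]] [[0.49982358 0.01191751]
 [0.39179787 0.01876424]]
yaw -0.06153657343025115 width 0.03624546232816034 origin [0.57435033 0.00705802] from handle [0.57805993 0.00719242]
grip [0.47639441 0.01327499]
hit False [0.47681096 0.01332465 0.03740183]
0.21453938286332677 68.7686276435852 [-1.0105202  -0.00794229  3.55938501] 4.825 [0.47659243 0.01332133 0.03725491]
```

```bash
python3 - <<'E'
from h import *
from plant import robot
k=np.load("knife.npz"); g=k["g"]
robot.move_straight([*g,.20],vel=.1)
robot.goto([.45,-.20,.25],[np.pi,0,-.03])
f=robot.grab_frame("wrist"); np.savez("w2.npz",**f); im=f["image"]
cv2.imwrite("pics/w2.png",im[:,:,::-1]); s=robot.sense(); print(s["t"],s["tcp_pos"],s["tcp_rot"],s["opening"],s["gripper_force"],s["wrist_force"])
E
```

```text
7.5417 [ 0.45042421 -0.197812    0.24954464] [-3.14031884e+00  5.37673310e-04 -2.67018178e-02] 0.22063192612048893 68.32379221916199 [-0.45900873  0.31483499 -1.4041615 ]
```

View pics/w2.png

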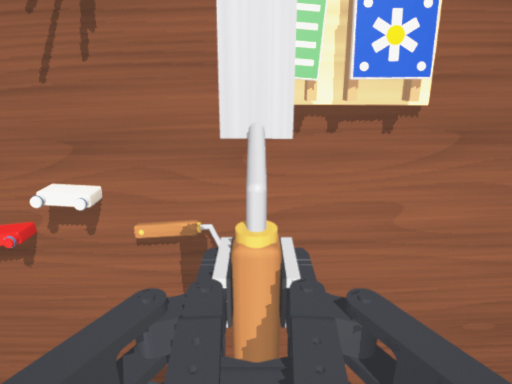

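The view shows the blade (219–295, 0–138) level in the grip. The daisy's yellow centre is at (396,35), the blue tile's front edge runs (352,77)–(435,79), and the bay's laths are at (352,90) and (413,92).

```bash
python3 - <<'E'
from h import *
f=dict(np.load("w2.npz")); im=f["image"].astype(int); P=cloud(f)
T=np.array([.4504,-.1978]);yw=-.0267
q=np.zeros((384,512),bool); q[3:136,226:289]=1; q&=f["range_z"]>0
p=P[q]; A=np.c_[p[:,:2]-T,np.ones(len(p))]; c=np.linalg.lstsq(A,p[:,2],rcond=None)[0]
print("blade plane slope x,y",c[:2],"z mean",p[:,2].mean(),"resid",np.std(A@c-p[:,2]))
zb=.206; 
# blade edges per row by depth
L=[];Rr=[]
for v in range(5,130,5):
    row=np.where((P[v,180:340,2]>.16))[0]+180
    if len(row): L.append((row[0]-.5,v));Rr.append((row[-1]+.5,v))
col=P[110:170,230:245,2]>.16; col2=P[110:170,270:290,2]>.16
heelv=110+np.mean([np.where(cc)[0].max() for cc in (list(col.T)+list(col2.T))])+.5
zt=p[:,2].mean()
l=onplane(f,L,zt)[:,:2];r=onplane(f,Rr,zt)[:,:2];mid=(l+r)/2
a=np.polyfit(mid[:,0],mid[:,1],1); print("blade width",np.median(l[:,1]-r[:,1]),"yaw L,mid,R",[np.polyfit(e[:,0],e[:,1],1)[0] for e in(l,mid,r)])
heel=onplane(f,[[257,heelv]],zt)[0,:2]; heel[1]=np.polyval(a,heel[0])
o=heel+.047*np.array([np.cos(a[0]),np.sin(a[0])])
R=np.array([[np.cos(yw),np.sin(yw)],[-np.sin(yw),np.cos(yw)]])
print("heel",heel,"origin in tool axes",R@(o-T),"yaw rel",a[0]-yw,"z top - tcp",zt-.2495)
# tile
hsv=cv2.cvtColor(f["image"],cv2.COLOR_RGB2HSV); H,S,V=[hsv[...,i].astype(int) for i in range(3)]
m=(H>20)&(H<35)&(S>150)&(V>150); m[:, :370]=0;m[:,420:]=0;m[60:]=0
dc=np.argwhere(m)[:,::-1].mean(0); print("daisy",dc,onplane(f,[dc],.04))
b=(H>105)&(H<130)&(S>120);b[:,:340]=0;b[90:]=0
bot=[(u,np.where(b[:,u])[0].max()+.5) for u in range(362,428,3)]
e=onplane(f,bot,.04)[:,:2]; k=np.polyfit(e[:,1],e[:,0],1);print("tile front x at daisy",k, np.polyval(k,onplane(f,[dc],.04)[0,1]))
lf=[(np.where(b[v])[0].min()-.5,v) for v in range(8,70,4)];rt=[(np.where(b[v])[0].max()+.5,v) for v in range(8,70,4)]
lf=onplane(f,lf,.04)[:,:2];rt=onplane(f,rt,.04)[:,:2]
print("tile sides y",lf[:,1].mean(),rt[:,1].mean(),[np.polyfit(s[:,0],s[:,1],1)[0] for s in(lf,rt)])
# laths: heights 0.032 in front of tile, and board front edge
bm=(P[...,2]>.026)&(P[...,2]<.036)&(P[...,0]>.495)&(P[...,0]<.525)&(P[...,1]<-.27)
y=np.sort(P[bm][:,1]); print("lath y",np.histogram(y,bins=np.arange(-.39,-.27,.005)))
for lo,hi in((-.32,-.27),(-.39,-.34)):
    s=P[bm&(P[...,1]>lo)&(P[...,1]<hi)&(abs(P[...,2]-.032)<.003)]; 
    if len(s): print(len(s),s.mean(0),s.min(0),s.max(0))
bd=(P[...,2]>.006)&(P[...,2]<.016)&(P[...,1]<-.24)&(P[...,0]<.54)&(P[...,0]>.47)&(V>170)
ed=[(u,np.where(bd[:,u])[0].max()+.5) for u in range(300,426) if bd[:,u].any()]
e=onplane(f,ed,.012)[:,:2];k=np.polyfit(e[:,1],e[:,0],1);print("board front edge",k,np.polyval(k,-.33),np.std(np.polyval(k,e[:,1])-e[:,0]))
E
```

```text
blade plane slope x,y [-0.01587324  0.00528726] z mean 0.21431790097039774 resid 0.001304604901134552
blade width 0.03608406717978699 yaw L,mid,R [np.float64(-0.05739595673473746), np.float64(-0.06875061413967234), np.float64(-0.07701959690731283)]
heel [ 0.50160966 -0.1980513 ] origin in tool axes [ 0.09815657 -0.00085988] yaw rel -0.04205061413967234 z top - tcp -0.03518209902960226
daisy [395.187251    34.47410359] [[ 0.56754912 -0.33220038  0.04      ]]
tile front x at daisy [0.01584044 0.53477572] 0.5295135169047337
tile sides y -0.2943201384732216 -0.3697854631321762 [np.float64(-0.00736279285577013), np.float64(-0.010544466605336669)]
lath y (array([  0,   0,   0,   0,  14,  97, 124,  20,   0,   0,   0,   0,   0,
         0,   0,   0,   0,  34,  93,  85,   0,   0,   0]), array([-0.39 , -0.385, -0.38 , -0.375, -0.37 , -0.365, -0.36 , -0.355,
       -0.35 , -0.345, -0.34 , -0.335, -0.33 , -0.325, -0.32 , -0.315,
       -0.31 , -0.305, -0.3  , -0.295, -0.29 , -0.285, -0.28 , -0.275]))
197 [ 0.51626666 -0.29663292  0.0311352 ] [ 0.50722219 -0.30233486  0.02907665] [ 0.52497123 -0.29152316  0.0333345 ]
232 [ 0.51514239 -0.35987563  0.03125928] [ 0.50502179 -0.3662905   0.02903137] [ 0.52481935 -0.35465894  0.03339714]
board front edge [0.02132715 0.50780852] 0.5007705571502482 0.00014226389700320292
```

```bash
python3 - <<'E'
from h import *
from plant import robot
f=dict(np.load("w2.npz")); im=f["image"].astype(int); P=cloud(f); T=np.array([.4504,-.1978]);yw=-.0267
# table plane sanity
q=np.zeros((384,512),bool); q[110:180,60:200]=1;q[120:190,310:480]=1; q&=(f["range_z"]>0); p=P[q]; p=p[abs(p[:,2])<.006]
print("table slope",np.linalg.lstsq(np.c_[p[:,:2]-T,np.ones(len(p))],p[:,2],rcond=None)[0])
# blade edges by colour gradient (low saturation = blade)
sat=im.max(2)-im.min(2); L=[];R=[]
for v in range(40,134,4):
    g=np.where(sat[v,200:256]>35)[0]; L.append((200+g.max()+.5,v))
    g=np.where(sat[v,258:315]>35)[0]; 
    R.append((258+(g.min() if len(g) else np.nan)-.5,v))
L=np.array(L);R=np.array(R);print(L[::6],R[::6])
l=onplane(f,L,.2143)[:,:2];R=R[~np.isnan(R[:,0])];r=onplane(f,R,.2143)[:,:2]
for e in(l,r):
    k=np.polyfit(e[:,0],e[:,1],1);print("edge slope",k[0],"y at heel, mid",np.polyval(k,[.502,.549]))
# handle axis
h=[]
for v in range(250,340,10):
    c=np.where((sat[v,215:300]>70))[0]+215; h.append(((c.min()+c.max())/2,v))
h=np.array(h); e=onplane(f,h,.268)[:,:2]; print("handle",np.polyfit(e[:,0],e[:,1],1)[0],e[0],e[-1])
for p,y in(([.335,-.325],-.02),([.468,-.328],-.02),([.473,.25],.126)):
  for z in(.058,.22): print(p,z,np.round(robot.inverse_kinematics([*p,z],[np.pi,0,y]),2))
E
```

```text
table slope [-0.00232769  0.00074293 -0.00045456]
[[216.5  40. ]
 [217.5  64. ]
 [217.5  88. ]
 [218.5 112. ]] [[296.5  40. ]
 [313.5  64. ]
 [293.5  88. ]
 [293.5 112. ]]
edge slope -0.026377834370559565 y at heel, mid [-0.18136383 -0.18260359]
edge slope -0.08392310176600566 y at heel, mid [-0.21707212 -0.22101651]
handle -0.03352932498811654 [ 0.46939247 -0.19867422] [ 0.43206945 -0.19763335]
[0.335, -0.325] 0.058 [ 0.89  0.41 -0.25  2.17  0.19  0.58 -1.09]
[0.335, -0.325] 0.22 [ 0.94  0.17 -0.29  2.02  0.06  0.96 -0.97]
[0.468, -0.328] 0.058 [ 0.76  0.54 -0.29  1.93  0.23  0.7  -1.26]
[0.468, -0.328] 0.22 [ 0.79  0.34 -0.32  1.8   0.13  1.02 -1.17]
[0.473, 0.25] 0.058 [-0.01  0.6  -0.72  1.99  0.57  0.76 -2.52]
[0.473, 0.25] 0.22 [ 0.1   0.38 -0.84  1.86  0.33  1.05 -2.32]
```

```bash
python3 - <<'E'
from h import *
from plant import robot
at=[np.pi,0,0.]; s0=[.337,-.3272]; s1=[.467,-.3298]
robot.goto([*s0,.22],at); robot.move_straight([*s0,.058],vel=.1)
s=robot.sense(); print(s["tcp_pos"],s["wrist_force"],s["t"])
hit=robot.move_straight([*s1,.058],vel=.05,contact_N=3)
s=robot.sense(); print("hit",hit,s["tcp_pos"],s["tcp_rot"],s["wrist_force"],s["t"])
f=robot.grab_frame("wrist"); np.savez("w3.npz",**f); cv2.imwrite("pics/w3.png",f["image"][:,:,::-1])
E
```

```text
[ 0.33728427 -0.32747767  0.0584737 ] [ 0.60126298 -0.25260923 -0.97905894] 10.0333
hit False [ 0.46679429 -0.3298503   0.05800492] [-3.14158319e+00  1.52295335e-04 -2.47871685e-04] [-0.04653569  0.25828417 -0.53033273] 12.7833
```

View pics/w3.png

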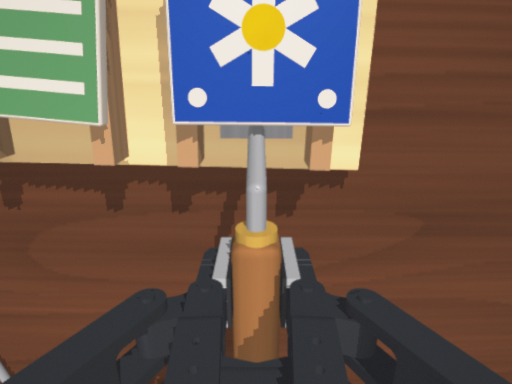

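The blade is inserted between the laths, with its heel visible at (220–292, 138). It is midway between the laths at (188,145) and (320,145). The tile edge is at row 126 and its centre is about 6 px to the right. I'll compute the heel-to-edge gap and adjust if needed, then lift.

```bash
python3 - <<'E'
from h import *
from plant import robot
f=dict(np.load("w3.npz"))
t=onplane(f,[[176,125.5],[262,126],[350,125.5]],.04)[:,:2]; h=onplane(f,[[220,138],[292,138]],.0228)[:,:2]
print("tile edge",t,"heel",h); gap=t[1,0]-h[:,0].mean(); print("gap",gap,"lateral",t[[0,2],1].mean()-h[:,1].mean())
p=robot.sense()["tcp_pos"]; back=np.clip(.0105-gap,0,.006); dy=0
tgt=np.array([.4668-back,-.3299,.058])
if back>.001: robot.move_straight(tgt,vel=.03)
print("back",back)
robot.move_straight(tgt+[0,0,.006],vel=.02); 
robot.move_straight(tgt+[0,0,.02],vel=.015); robot.sleep(.3)
s=robot.sense(); print(s["tcp_pos"],s["wrist_force"],s["torque"],s["t"])
robot.move_straight(tgt+[0,0,.06],vel=.04); robot.sleep(.3)
s=robot.sense(); print(s["tcp_pos"],s["wrist_force"],s["t"])
f=robot.grab_frame("wrist"); np.savez("w4.npz",**f); cv2.imwrite("pics/w4.png",f["image"][:,:,::-1])
P=cloud(f);q=np.zeros((384,512),bool);q[5:100,190:340]=1;q&=f["range_z"]>0;p=P[q];p=p[abs(p[:,2]-np.median(p[:,2]))<.01]
print("tile slope",np.linalg.lstsq(np.c_[p[:,:2]-p[:,:2].mean(0),np.ones(len(p))],p[:,2],rcond=None)[0])
E
```

```text
tile edge [[ 0.52765829 -0.29423021]
 [ 0.52737261 -0.33225041]
 [ 0.52769324 -0.37119084]] heel [[ 0.51910845 -0.31167975]
 [ 0.51911301 -0.34751125]]
gap 0.008261877437300336 lateral -0.0031150287567796586
back 0.002238122562699665
[ 0.46453222 -0.32987911  0.07793966] [-0.03756133  0.90962306 -2.25787562] [0.04437039 0.08496086 0.00757208] 14.9167
[ 0.46449195 -0.32985911  0.11783846] [-0.92146215  0.2151443  -1.84152895] 16.3667
tile slope [0.00389575 0.00279447 0.09049695]
```

View pics/w4.png

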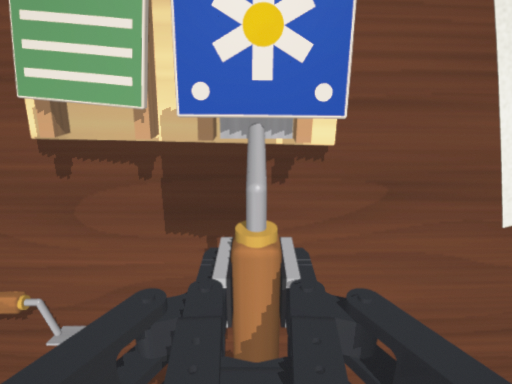

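The blue tile sits level on the blade, clear of the laths, and the green tile hasn't moved. Next I carry it to the tray.

```bash
python3 - <<'E'
from h import *
from plant import robot
p=robot.sense()["tcp_pos"]
robot.move_straight([p[0],p[1],.235],vel=.06)
yw=.14; c,s=np.cos(yw),np.sin(yw)
t=np.array([.5737,.2655])-np.array([[c,-s],[s,c]])@[.103,-.0025]; print(t)
robot.move_straight([*t,.235],vel=.08,attitude=[np.pi,0,yw]); robot.sleep(.5)
s=robot.sense(); print(s["tcp_pos"],s["tcp_rot"],s["wrist_force"],s["gripper_force"],s["t"])
for n in("wrist","top"):
    f=robot.grab_frame(n); np.savez(n+"5.npz",**f)
    cv2.imwrite(f"pics/{n}5.png",f["image"][:,:,::-1])
f=dict(np.load("wrist5.npz"));P=cloud(f);hsv=cv2.cvtColor(f["image"],cv2.COLOR_RGB2HSV);m=(hsv[...,0]>105)&(hsv[...,0]<130)&(hsv[...,1]>120)&(abs(P[...,2]-.208)<.02)
p=P[m];print("tile slope,z",np.linalg.lstsq(np.c_[p[:,:2]-p[:,:2].mean(0),np.ones(len(p))],p[:,2],rcond=None)[0])
f=dict(np.load("top5.npz"));hsv=cv2.cvtColor(f["image"],cv2.COLOR_RGB2HSV);P=cloud(f)
m=(abs(P[...,2]-.208)<.015)&(hsv[...,2]>60)&(P[...,0]>.52)&(P[...,0]<.64)&(P[...,1]>.2)&(P[...,1]<.33)
print("tile",rect(f,cv2.morphologyEx(m.astype(np.uint8),cv2.MORPH_OPEN,np.ones((7,7))),.208))
E
```

```text
[0.47135889 0.2536026 ]
[0.47138351 0.2535776  0.23499859] [-3.14158730e+00 -2.44405304e-05  1.39912896e-01] [ 0.370914    0.05170914 -2.06473591] 68.36670398712158 26.4583
tile slope,z [-0.00270668  0.00104156  0.20752616]
tile [568.4 264.1  91.5  82.2   4. ]
```

View pics/top5.png

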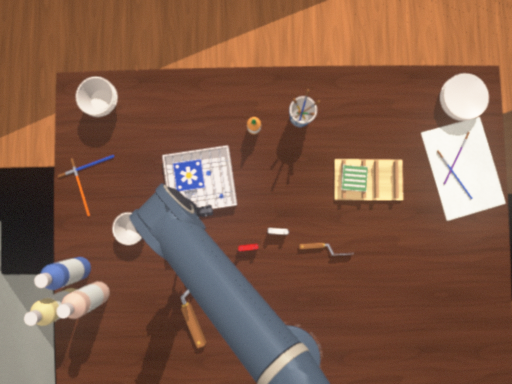

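View pics/wrist5.png

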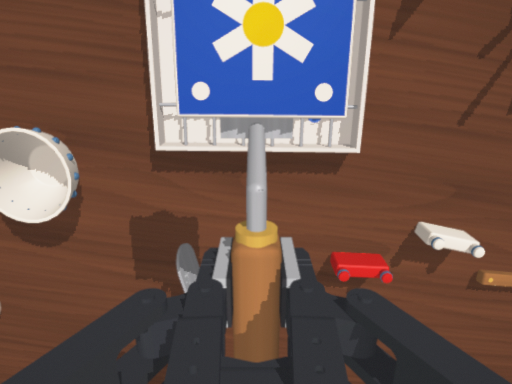

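The top view shows the tile over the tray, with the bowl, pot, bottle and green tile where they were. The wrist view shows the tile unmoved on the blade (daisy at (263,24)) and centred between the tray sides (160 and 360), with its edges parallel to them.

```bash
python3 -c "
from plant import robot
print(robot.close_job())"
```

```text
the job is handed in; nothing more can be done
None
```

I handed the job in with the blue tile level on the knife over the middle of the drip tray, its underside about 0.20 m above the table, handle towards the robot and the green tile, bottle, pot and bowl not visibly moved; no verdict came back.

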